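# Index the jar dial to the lid press

### The arm

A 7-joint arm with a two-finger parallel gripper is mounted at the origin on the work surface. World frame = base frame: x ahead of the robot, y to its left, z up, the work surface at z = 0. Lengths are in m, angles in rad, forces in N, time in s.
With the tool pointing down it reaches from about 0.425 to 0.925 m from the base axis. Payload 6.8 kg.
Tool frame: the origin (TCP) lies at the very end of the fingers, on their centre line; the grasp point (between the pads) lies 19 mm behind it; z points along the fingers, y is the line along which they close (so a half turn about z gives the same grasp; the last joint's range is limited). The gripper opens to 85 mm and grips with 20 to 120 N. Pads are 22 mm wide; open, the fingers measure 114 mm over their backs; the gripper's body (76 mm by 85 mm) begins 54 mm behind the grasp point. The pads swing forward as they close: fully open they stand 13 mm farther back than shut.
Start: joints at [-1.298, 0.477, 0.022, 1.555, -0.011, 1.109, -0.083], TCP at [0.251, 0.627, 0.231] pointing down, gripper open.
Joint ranges: [-2.96, 2.96], [-0.34, 2.1], [-1.41, 1.46], [0.24, 2.44], [-1.37, 4.51], [0.17, 1.92], [-2.96, 2.96]. Speed limits (rad/s): [2.39, 2.39, 3.14, 3.14, 3.14, 3.14, 3.14].

### API

Orientations are given as a rotation vector (axis times angle).
In Python, from bench import r gives the robot as it stands.
- The arm moves only by the tool play_rows, never from a script. Its argument "targets" is text: rows parted by semicolons, each of 5 numbers parted by spaces: the closure, from -1 (fully open) to 1 (shut), then the shift along the tool's x, y, z in m, then the turn about the tool's z in rad. In form: gripper dx dy dz spin; .... A call has 1 to 8 rows; each row is the pose to reach, as a shift and turn from the pose commanded when the call began, along the tool's axes at that moment; what a row does not reach only later rows make up. A row lasts 1/12 s, in which the tool goes at most 41.7 mm and 7.16 degrees, less where a joint would pass 70% of its speed; a pose out of reach is approached as far as the arm can. A call with a gripper value outside its range is refused whole. The fingers move at their own pace and stop on an object; "squeeze" is the grip in N (left out, the last holds). Time passes only in rows, so rows that repeat a pose let the fingers close. It gives the time, the measured TCP pose, the force, the opening and the grip force at its end, in the units of the state.
- r.get_obs(): the state, without advancing time (a new reading comes with each control period).
- r.grab_frame(name): name is "scene" or "top" or "wrist"; returns the picture (400x640x3 uint8, red, green, blue); there is no depth.
- r.camera_info(name): a dict with "fov_y" (degrees; the focal length in pixels is half the picture's height over the tangent of half this angle, whatever the lens; pixels are square), "cx", "cy" (the principal point, pixels), "position" and "rotation" of the camera in the world. Camera axes: x right, y down, z forward; pixel columns grow to the right and rows downward; lengths in m; the calibration is good to about 2 mm. A picture is of the moment at which its call begins: read the wrist's pose just before it. camera_info takes no time and is no camera call; for the wrist camera it gives the pose at the moment of the call.
- r.hand_in(): hands the job in; it is judged then, once.
The state is a dict: "clock": time; "joints": joint angles; "qvel": joint speeds; "tau": joint torques, N m; "tcp_pos": TCP position; "orientation": TCP orientation; "contact_force": force on the tool from outside, world axes, zero at the start; "moment": the same for the moment, N m; "grip_width": finger opening in m; "gripper_force": force on a finger pad.
Only numpy, scipy, OpenCV 4.12 (cv2) and the standard library are available. Lean on these libraries where they do the work, as an engineer would, in place of code of your own. Each camera call takes 0.05 s, during which the arm holds its last target. There are 200 camera calls.

### The job

Pump the red-handled lever of the ratchet dial in full strokes, from one stop to the other and back, until the jar with the orange lid stands under the lid press. Then leave the lever fully back at its rest stop and let go of it. Do not touch the orange-lidded jar.

Things in the scene. Friction and masses are not known exactly. Their poses are not given: they have to be found in the camera images.
- feed_lever (a joint): level lever under the white dial, about its axle: 0 rad = rest (back) stop, 0.76 = far stop, growing counter-clockwise from above; stays where left; about 5 N at the grip. Its pawl catches the next tooth below 0.08 rad and turns the dial on the growing stroke: one full stroke = one 30 degree pocket, counter-clockwise, never back. Starts part-way (first go back: forward from there moves nothing).
- lever_grip (a point): the lever's upright red round grip, 24 mm in diameter and 76 mm tall, its top 132 mm above the table, free all round. This point lies on its centre line, 105 mm above the table and 200 mm from the dial's axle. x axis: level from the axle outwards along the lever; z up.
- jar_orange: white round jar with orange lid, 36 mm in diameter, 50 mm tall, origin at the centre of its underside. It stands loose in a pocket between fins of the dial; pockets are 90 mm from the axle, 30 degrees apart, floor 64 mm above the table. It starts two, three or four pockets short of the press. Bystander jars there have blue, green or metal lids.
- press_point (a point): the spot on the dial's floor, 64 mm above the table and 90 mm from the axle, straight below the round black foot of the green lid press (foot underside at 134 mm); the jar's underside must come here. Fixed to the machine. With the lever at its far stop after a full stroke a pocket stands here. x axis: level from the axle outwards through the press; z up.

How it is judged:
By the outcome, as a careful person would: the job done as asked, in the order asked, and still so for the second after the job is handed in, with the robot touching nothing.
It also fails if it takes over 58 s, if anything falls off the work surface, if the arm or the gripper's body presses on something with over 40 N, if the wrist force passes 120 N, or if a joint passes its speed limit or range.

## Working session

There is one attempt and no reset: what is moved stays moved. The work goes in short steps, Python scripts to look and compute and a tool call to move; the robot and the scene stay as the last step left them, time stands still between calls to the robot, and variables do not carry over. Pictures are saved under pics/ and viewed, at most 10 in all, crops included, and the job is handed in when it is done.

Besides the shell and the picture viewer there is one more tool, called after "Emit:" in YAML: its name, and indented under it one key for each argument. play_rows: Moves the arm, as the interface text tells. Its arguments: {"type":"object","properties":{"targets":{"type":"string"},"squeeze":{"type":"number"}},"required":["targets"]}

```bash
mkdir -p pics; python3 - <<'E'
from bench import r
import cv2
o=r.get_obs();print({k:(v.round(3) if hasattr(v,'round') else v) for k,v in o.items()})
for n in("scene","top"):
    f=r.grab_frame(n);cv2.imwrite(f"pics/{n}0.png",f[:,:,::-1]);print(r.camera_info(n))
E
```

```text
{'clock': 0.0, 'joints': array([-1.298,  0.478,  0.022,  1.556, -0.012,  1.109, -0.083]), 'qvel': array([-0.   ,  0.001, -0.001,  0.   ,  0.001,  0.002, -0.002]), 'tau': array([ 0.0000e+00, -5.9644e+01,  1.6080e+00, -2.8121e+01,  1.2000e-02,
        9.0000e-03,  0.0000e+00]), 'tcp_pos': array([0.251, 0.626, 0.23 ]), 'orientation': array([-5.940e-01, -3.085e+00,  3.000e-03]), 'contact_force': array([-0.068, -0.199, -1.087]), 'moment': array([-0.05 ,  0.045,  0.025]), 'gripper_force': 0.0, 'grip_width': 0.08486983297345917}
{'fov_y': 46.63938167470076, 'cx': 325.915564628356, 'cy': 199.09070780089868, 'position': array([ 1.03925815, -0.08381083,  0.71754266]), 'rotation': array([-2.00177648, -1.53442441,  0.5406273 ])}
{'fov_y': 53.825337633707434, 'cx': 320.42533431562487, 'cy': 194.0515418137632, 'position': array([0.44164891, 0.04063933, 0.74733212]), 'rotation': array([-2.13446619,  2.1633838 , -0.17206055])}
```

View pics/top0.png

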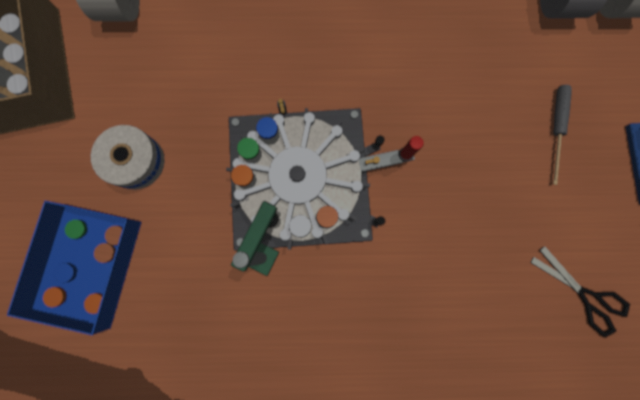

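View pics/scene0.png

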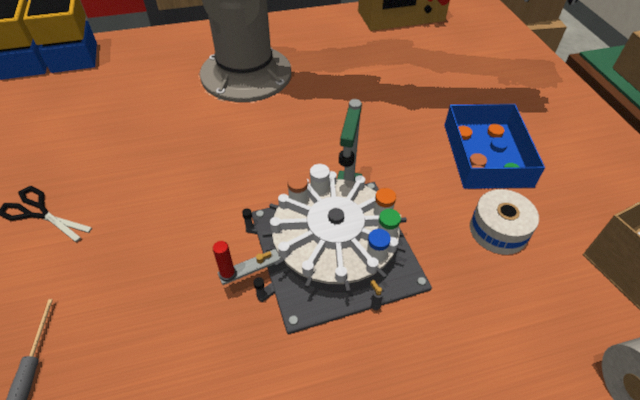

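The top view shows the dial centre at about (297,174), the red grip at (410,148), the bright orange lid at (242,175), a duller copper lid at (327,216), and the press foot/arm at about (268,212). The scene view agrees: orange at (386,198), copper at (298,187), press at (348,158).

```bash
cat > h.py <<'E'
import numpy as np,cv2
from scipy.spatial.transform import Rotation as R
def ray(ci,px,H=400):
    f=H/2/np.tan(np.radians(ci['fov_y'])/2)
    d=np.array([(px[0]-ci['cx'])/f,(px[1]-ci['cy'])/f,1])
    return np.array(ci['position']),R.from_rotvec(ci['rotation']).apply(d)
def onz(ci,px,z):
    p,d=ray(ci,px); return p+d*(z-p[2])/d[2]
def proj(ci,P,H=400):
    f=H/2/np.tan(np.radians(ci['fov_y'])/2)
    c=R.from_rotvec(ci['rotation']).inv().apply(np.array(P)-ci['position'])
    return np.array([ci['cx']+f*c[0]/c[2],ci['cy']+f*c[1]/c[2]])
def tri(a,pa,b,pb):
    p,d=ray(a,pa);q,e=ray(b,pb)
    s=np.linalg.lstsq(np.c_[d,-e],q-p,rcond=None)[0]
    return (p+d*s[0]+q+e*s[1])/2,np.linalg.norm(p+d*s[0]-q-e*s[1])
def blobs(img,lo,hi,mina=30):
    h=cv2.cvtColor(img,cv2.COLOR_RGB2HSV); m=cv2.inRange(h,np.array(lo),np.array(hi))
    n,l,s,c=cv2.connectedComponentsWithStats(m)
    return [(c[i].round(1),s[i]) for i in range(1,n) if s[i][4]>=mina],m,l
E
python3 - <<'E'
from h import *
from bench import r
T=r.camera_info('top');S=r.camera_info('scene')
t=cv2.imread('pics/top0.png')[:,:,::-1].copy();s=cv2.imread('pics/scene0.png')[:,:,::-1].copy()
for n,i,pts in(('top',t,[(242,175),(327,217),(412,146),(297,174)]),('scene',s,[(386,198),(298,184),(223,250)])):
    h=cv2.cvtColor(i,cv2.COLOR_RGB2HSV)
    print(n,[h[y,x] for x,y in pts])
for n,i in(('t',t),('s',s)):
    for lo,hi in(((0,180,60),(4,255,255)),((175,180,60),(180,255,255))):
        print(n,[(c,list(q)) for c,q in blobs(i,lo,hi)[0]])
# axle hub (black): rough
print('axle tri',tri(T,(297,174),S,(336,215)))
for z in(.114,.12): print('axle',z,onz(T,(297,174),z))
print('orange',onz(T,(242,175),.114),onz(S,(386,197),.114))
print('copper',onz(T,(327,216),.114),onz(S,(298,184),.114))
print('grip top tri',tri(T,(416,143),S,(221,244)),onz(T,(416,143),.132),onz(S,(221,244),.132))
print('posts',onz(T,(377,141),.08),onz(T,(378,221),.08))
print('foot',tri(T,(268,215),S,(346,158)))
cv2.imwrite('pics/c1.png',np.hstack([cv2.resize(t[90:290,220:440],None,fx=1.8*1,fy=1.8*1,interpolation=2),cv2.resize(s[90:290,200:420],None,fx=1.8,fy=1.8,interpolation=2)])[:,:,::-1])
E
```

```text
top [array([ 11, 178, 146], dtype=uint8), array([ 10, 140, 142], dtype=uint8), array([  1, 180, 119], dtype=uint8), array([120,   8,  65], dtype=uint8)]
scene [array([ 12, 211, 219], dtype=uint8), array([ 10, 160, 193], dtype=uint8), array([  1, 205, 200], dtype=uint8)]
t [(array([415.5, 142. ]), [np.int32(409), np.int32(137), np.int32(14), np.int32(14), np.int32(92)])]
t []
s [(array([111.6,   6.7]), [np.int32(81), np.int32(0), np.int32(65), np.int32(17), np.int32(870)]), (array([443.4,   1.4]), [np.int32(438), np.int32(0), np.int32(11), np.int32(5), np.int32(34)]), (array([223.2, 258.5]), [np.int32(213), np.int32(241), np.int32(21), np.int32(37), np.int32(485)])]
s []
axle tri (array([0.57455157, 0.07243145, 0.09386764]), np.float64(0.0010577214464005508))
axle 0.114 [0.57034061 0.07095063 0.114     ]
axle 0.12 [0.56912142 0.07066347 0.12      ]
orange [0.56977136 0.16078266 0.114     ] [0.57369968 0.16168497 0.114     ]
copper [0.50074709 0.02298176 0.114     ] [0.50679626 0.02286652 0.114     ]
grip top tri (array([ 0.6145665 , -0.12128546,  0.13483697]), np.float64(0.000334957657146379)) [ 0.61534487 -0.12220608  0.132     ] [ 0.61255552 -0.12130403  0.132     ]
posts [ 0.63441202 -0.06770566  0.08      ] [ 0.49425861 -0.0644234   0.08      ]
foot (array([0.49987079, 0.11228724, 0.14918061]), np.float64(0.002848534698973685))
```

View pics/c1.png

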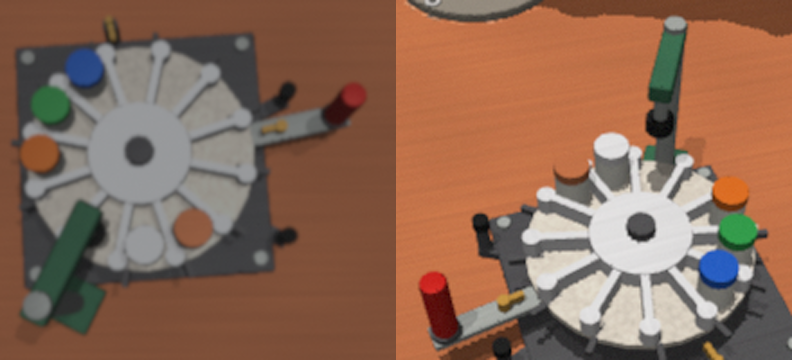

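The crop confirms orange at dial-left, two pockets clockwise of the press; copper is on the other side of it. The lever sits near the far stop. Now I work out the approach, around the press.

```bash
cat > go.py <<'E'
from h import *
from bench import r
import sys
def rel(P,yaw=None,o=None):
    "tool-frame shift (and spin so tool y points at world yaw) to world point P"
    o=o or r.get_obs();M=R.from_rotvec(o['orientation'])
    s=0
    if yaw is not None:
        y=M.apply([0,1,0]);s=-(yaw-np.arctan2(y[1],y[0]));s=(s+np.pi/2)%np.pi-np.pi/2
    return np.r_[M.inv().apply(np.array(P)-o['tcp_pos']),s].round(4)
def st():
    o=r.get_obs();print(round(o['clock'],2),o['tcp_pos'].round(4),'ax',R.from_rotvec(o['orientation']).as_matrix()[:2,:2].round(3).tolist(),'F',o['contact_force'].round(1),'w',round(o['grip_width'],4),round(o['gripper_force'],1),'j',o['joints'].round(2))
E
python3 - <<'E'
from go import *
T=r.camera_info('top');S=r.camera_info('scene')
print('presstop',tri(T,(240,260),S,(354,103)))
for P in((.45,.5,.30),(.66,.33,.30),(.76,.1,.30),(.70,-.05,.3),(.614,-.121,.25)): print(P,rel(P,0))
E
```

```text
presstop (array([0.43402638, 0.14266176, 0.21167462]), np.float64(0.0009824252887692462))
(0.45, 0.5, 0.3) [-0.2319 -0.0431 -0.0695  1.19  ]
(0.66, 0.33, 0.3) [-0.4901 -0.1229 -0.0693  1.19  ]
(0.76, 0.1, 0.3) [-0.6684 -0.2993 -0.069   1.19  ]
(0.7, -0.05, 0.3) [-0.6684 -0.4608 -0.0687  1.19  ]
(0.614, -0.121, 0.25) [-0.615  -0.5586 -0.0186  1.19  ]
```

Emit:
play_rows:
  targets: "-1 -0.04 -0.007 -0.03 0.1;-1 -0.08 -0.014 -0.05 0.2;-1 -0.12 -0.02 -0.07 0.3;-1 -0.16 -0.03 -0.07 0.4;-1 -0.2 -0.035 -0.07 0.5;-1 -0.23 -0.043 -0.07 0.6;-1 -0.27 -0.055 -0.07 0.7;-1 -0.31 -0.067 -0.07 0.8"

```text
clock: 0.77
tcp_pos: [0.5133, 0.449, 0.301]
orientation: [-1.755, -2.606, 0.001]
contact_force: [1.5, 0.7, -0.2]
grip_width: 0.0853
gripper_force: 0.0
```

```bash
python3 - <<'E'
from go import *
st()
for P in((.66,.33,.30),(.76,.1,.30),(.70,-.05,.3),(.614,-.121,.25)): print(P,rel(P,0))
E
```

```text
0.77 [0.5133 0.449  0.301 ] ax [[-0.376, 0.927], [0.927, 0.376]] F [ 1.5  0.7 -0.2] w 0.0853 0.0 j [-1.    0.45  0.28  1.47 -0.13  1.25 -0.32]
(0.66, 0.33, 0.3) [-0.1654  0.0912  0.001   0.3853]
(0.76, 0.1, 0.3) [-0.4162  0.0974  0.001   0.3853]
(0.7, -0.05, 0.3) [-0.5326 -0.0146  0.0011  0.3853]
(0.614, -0.121, 0.25) [-0.5661 -0.1209  0.0511  0.3853]
```

Emit:
play_rows:
  targets: "-1 -0.036 0.02 0 0.08;-1 -0.072 0.04 0 0.16;-1 -0.108 0.06 0 0.24;-1 -0.144 0.08 0 0.32;-1 -0.18 0.092 0 0.385;-1 -0.22 0.093 0 0.385;-1 -0.26 0.094 0 0.385;-1 -0.3 0.095 0 0.385"

```text
clock: 1.43
tcp_pos: [0.7145, 0.2074, 0.3004]
orientation: [-2.215, -2.227, 0.002]
contact_force: [0.2, 0.3, 0.2]
grip_width: 0.0855
gripper_force: 0.0
```

```bash
python3 - <<'E'
from go import *
st()
for P in((.76,.1,.30),(.70,-.05,.3),(.614,-.121,.25)): print(P,rel(P,0))
E
```

```text
1.43 [0.7145 0.2074 0.3004] ax [[-0.005, 1.0], [1.0, 0.005]] F [0.2 0.3 0.2] w 0.0855 0.0 j [-0.61  0.58  0.41  1.3  -0.23  1.31 -0.2 ]
(0.76, 0.1, 0.3) [-0.1077  0.045   0.0004  0.0052]
(0.7, -0.05, 0.3) [-0.2574 -0.0158  0.0006  0.0052]
(0.614, -0.121, 0.25) [-0.3279 -0.1021  0.0507  0.0052]
```

Emit:
play_rows:
  targets: "-1 -0.04 0.01 0 0.005;-1 -0.08 0.01 0 0.005;-1 -0.12 0.0 0 0.005;-1 -0.16 -0.01 0 0.005;-1 -0.2 -0.02 0 0.005;-1 -0.235 -0.04 0 0.005;-1 -0.27 -0.06 0.01 0.005;-1 -0.3 -0.08 0.03 0.005"

```text
clock: 2.1
tcp_pos: [0.6355, -0.0946, 0.2731]
orientation: [2.221, 2.217, 0.004]
contact_force: [1.6, -1.2, -0.7]
grip_width: 0.0857
gripper_force: 0.0
```

Emit:
play_rows:
  targets: "-1 -0.028 -0.02 0.02 0;-1 -0.028 -0.02 0.02 0;-1 -0.028 -0.02 0.02 0"

```text
clock: 2.35
tcp_pos: [0.6132, -0.1216, 0.25]
orientation: [-2.225, -2.214, 0.004]
contact_force: [0.6, 1.5, -0.2]
grip_width: 0.085
gripper_force: 0.0
```

```bash
python3 - <<'E'
from go import *
st()
W=r.camera_info('wrist')
f=r.grab_frame('wrist');cv2.imwrite('pics/w1.png',f[:,:,::-1])
s=r.grab_frame('scene');cv2.imwrite('pics/s1.png',s[:,:,::-1])
for b in blobs(f,(0,150,50),(5,255,255))[0]: print(b[0],list(map(int,b[1])),onz(W,b[0],.132))
for P in((.614,-.121,.132),(.614,-.121,.056)): print(proj(W,P))
E
```

```text
2.35 [ 0.6132 -0.1216  0.25  ] ax [[0.005, 1.0], [1.0, -0.005]] F [ 0.6  1.5 -0.2] w 0.085 0.0 j [-0.25  0.4   0.47  1.68 -0.2   1.1   0.27]
[320.3 187.1] [310, 168, 22, 37, 588] [ 0.61834597 -0.11682688  0.132     ]
[315.75906373 191.33373168]
[315.91005415 174.11614422]
```

View pics/w1.png

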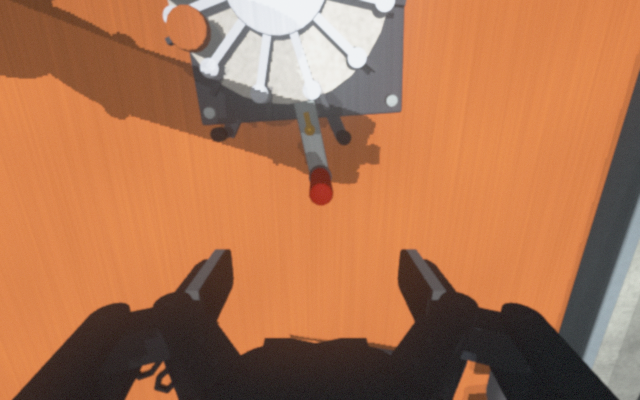

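The wrist view shows the red grip top at about (320,193), between the open fingers' planned descent and well clear of the stop posts (219,134) and (343,138). Descending.

Emit:
play_rows:
  targets: "-1 0 0.004 0.035 0;-1 0 0.004 0.07 0;-1 0 0.004 0.1 0;-1 0 0.004 0.13 0;-1 0 0.004 0.15 0;-1 0 0.004 0.164 0;-1 0 0.004 0.164 0"

```text
clock: 3.03
tcp_pos: [0.6188, -0.1172, 0.0845]
orientation: [-2.216, -2.222, 0.004]
contact_force: [-0.9, 0.1, 0.6]
grip_width: 0.0853
gripper_force: 0.0
```

Emit:
play_rows:
  targets: "0.3 0 0 0 0;0.6 0 0 0 0;0.6 0 0 0 0;0.6 0 0 0 0;0.6 0 0 0 0;0.6 0 0 0 0;0.6 0 0 0 0;0.6 0 0 0 0"
  squeeze: 20

```text
clock: 3.7
tcp_pos: [0.62, -0.1193, 0.0884]
orientation: [2.221, 2.221, 0.002]
contact_force: [-2.3, 1.3, 5.9]
grip_width: 0.0233
gripper_force: 21.8
```

```bash
python3 - <<'E'
from go import *
st()
A=np.array([.5735,.072]);o=r.get_obs();p=o['tcp_pos'][:2]-A
print(np.hypot(*p),np.degrees(np.arctan2(p[1],p[0])))
for a in range(-78,-125,-4):
    q=A+.2*np.array([np.cos(np.radians(a)),np.sin(np.radians(a))]);print(a,q.round(4),rel([*q,.086],0))
E
```

```text
3.7 [ 0.62   -0.1193  0.0884] ax [[0.0, 1.0], [1.0, -0.0]] F [-2.3  1.3  5.9] w 0.0233 21.8 j [-0.19  0.59  0.39  1.8  -0.3   0.8   0.35]
0.1968270160443266 -76.33047997388918
-78 [ 0.6151 -0.1236] [-0.0044 -0.0049  0.0023 -0.0001]
-82 [ 0.6013 -0.1261] [-0.0068 -0.0187  0.0023 -0.0001]
-86 [ 0.5875 -0.1275] [-0.0083 -0.0326  0.0023 -0.0001]
-90 [ 0.5735 -0.128 ] [-0.0088 -0.0465  0.0023 -0.0001]
-94 [ 0.5595 -0.1275] [-0.0083 -0.0605  0.0023 -0.0001]
-98 [ 0.5457 -0.1261] [-0.0068 -0.0744  0.0023 -0.0001]
-102 [ 0.5319 -0.1236] [-0.0044 -0.0881  0.0022 -0.0001]
-106 [ 0.5184 -0.1203] [-1.000e-03 -1.016e-01  2.200e-03 -1.000e-04]
-110 [ 0.5051 -0.1159] [ 3.300e-03 -1.149e-01  2.200e-03 -1.000e-04]
-114 [ 0.4922 -0.1107] [ 8.500e-03 -1.279e-01  2.200e-03 -1.000e-04]
-118 [ 0.4796 -0.1046] [ 1.470e-02 -1.404e-01  2.200e-03 -1.000e-04]
-122 [ 0.4675 -0.0976] [ 2.160e-02 -1.525e-01  2.200e-03 -1.000e-04]
```

Grip held (23 mm opening). Moving back toward rest.

Emit:
play_rows:
  targets: "0.6 -0.003 -0.014 0 0;0.6 -0.006 -0.03 0 0;0.6 -0.007 -0.046 0 0;0.6 -0.007 -0.06 0 0;0.6 -0.006 -0.074 0 0;0.6 -0.004 -0.088 0 0;0.6 0 -0.101 0 0;0.6 0 -0.101 0 0"

```text
clock: 4.37
tcp_pos: [0.5177, -0.1195, 0.0883]
orientation: [2.223, 2.219, 0.002]
contact_force: [-0.4, -1.0, 3.5]
grip_width: 0.0233
gripper_force: 21.6
```

Emit:
play_rows:
  targets: "0.6 0.002 -0.006 0 0;0.6 0.004 -0.012 0 0;0.6 0.004 -0.012 0 0"

```text
clock: 4.62
tcp_pos: [0.5067, -0.1157, 0.0883]
orientation: [2.222, 2.219, 0.002]
contact_force: [-1.2, -2.9, 9.6]
grip_width: 0.0234
gripper_force: 22.2
```

Emit:
play_rows:
  targets: "0.6 0.002 -0.004 0 0;0.6 0.003 -0.008 0 0;0.6 0.003 -0.008 0 0"

```text
clock: 4.87
tcp_pos: [0.499, -0.1126, 0.0882]
orientation: [2.222, 2.219, 0.002]
contact_force: [0.2, -2.1, 9.2]
grip_width: 0.0233
gripper_force: 22.2
```

Emit:
play_rows:
  targets: "0.6 0.002 -0.004 0 0;0.6 0.003 -0.007 0 0;0.6 0.003 -0.007 0 0"

```text
clock: 5.12
tcp_pos: [0.4967, -0.1115, 0.0883]
orientation: [2.214, 2.212, 0.008]
contact_force: [17.5, -9.7, -11.3]
grip_width: 0.0237
gripper_force: 23.1
```

At the rest stop (Fx 17 N). Forward stroke 1.

Emit:
play_rows:
  targets: "0.6 -0.009 0.02 0 0;0.6 -0.014 0.04 0 0;0.6 -0.017 0.06 0 0;0.6 -0.018 0.08 0 0;0.6 -0.0175 0.1 0 0;0.6 -0.0145 0.12 0 0;0.6 -0.0095 0.14 0 0;0.6 -0.0095 0.14 0 0"

```text
clock: 5.78
tcp_pos: [0.6338, -0.1199, 0.0868]
orientation: [2.218, 2.22, -0.002]
contact_force: [3.8, -6.0, 0.7]
grip_width: 0.0234
gripper_force: 22.5
```

Emit:
play_rows:
  targets: "0.6 0.0015 0.004 0 0;0.6 0.003 0.008 0 0;0.6 0.003 0.008 0 0"

```text
clock: 6.03
tcp_pos: [0.6385, -0.1182, 0.0868]
orientation: [2.221, 2.22, -0.006]
contact_force: [-0.1, -6.2, 0.7]
grip_width: 0.0233
gripper_force: 22.5
```

Emit:
play_rows:
  targets: "0.6 0.001 0.003 0 0;0.6 0.002 0.006 0 0;0.6 0.002 0.006 0 0"

```text
clock: 6.28
tcp_pos: [0.644, -0.116, 0.0868]
orientation: [2.222, 2.221, -0.006]
contact_force: [-2.2, -5.1, 1.5]
grip_width: 0.0239
gripper_force: 22.6
```

Emit:
play_rows:
  targets: "0.6 0.001 0.003 0 0;0.6 0.002 0.005 0 0;0.6 0.002 0.005 0 0"

```text
clock: 6.53
tcp_pos: [0.645, -0.1156, 0.0866]
orientation: [-2.221, -2.215, 0.014]
contact_force: [-13.8, -8.1, 12.3]
grip_width: 0.0233
gripper_force: 25.2
```

```bash
python3 - <<'E'
from go import *
st()
t=r.grab_frame('top');s=r.grab_frame('scene')
cv2.imwrite('pics/c2.png',np.hstack([cv2.resize(t[90:290,220:440],None,fx=1.8*1,fy=1.8*1,interpolation=2),cv2.resize(s[90:290,200:420],None,fx=1.8,fy=1.8,interpolation=2)])[:,:,::-1])
E
```

```text
6.53 [ 0.645  -0.1156  0.0866] ax [[0.003, 1.0], [1.0, -0.003]] F [-13.8  -8.1  12.3] w 0.0233 25.2 j [-0.2   0.64  0.39  1.73 -0.3   0.85  0.33]
```

View pics/c2.png

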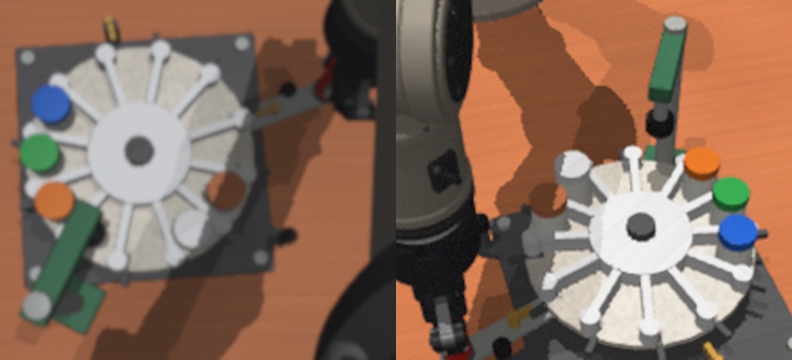

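Far stop reached; the dial advanced exactly one pocket, and orange is now at crop (54,200), one pocket short of the press. Back stroke.

Emit:
play_rows:
  targets: "0.6 -0.0075 -0.02 0 0;0.6 -0.012 -0.04 0 0;0.6 -0.015 -0.06 0 0;0.6 -0.016 -0.08 0 0;0.6 -0.0145 -0.1 0 0;0.6 -0.0115 -0.12 0 0;0.6 -0.006 -0.14 0 0;0.6 -0.006 -0.14 0 0"

```text
clock: 7.3
tcp_pos: [0.5064, -0.1172, 0.0871]
orientation: [-2.22, -2.218, 0.003]
contact_force: [-2.3, -2.6, -0.8]
grip_width: 0.0235
gripper_force: 22.7
```

Emit:
play_rows:
  targets: "0.6 0.003 -0.006 0 0;0.6 0.005 -0.012 0 0;0.6 0.0065 -0.015 0 0;0.6 0.008 -0.018 0 0;0.6 0.008 -0.018 0 0"

```text
clock: 7.72
tcp_pos: [0.4968, -0.1123, 0.0876]
orientation: [2.215, 2.214, 0.004]
contact_force: [14.9, -10.8, -16.7]
grip_width: 0.0233
gripper_force: 22.5
```

Emit:
play_rows:
  targets: "0.6 -0.009 0.02 0 0;0.6 -0.014 0.04 0 0;0.6 -0.017 0.06 0 0;0.6 -0.018 0.08 0 0;0.6 -0.0175 0.1 0 0;0.6 -0.0145 0.12 0 0;0.6 -0.0095 0.14 0 0;0.6 -0.0095 0.14 0 0"

```text
clock: 8.38
tcp_pos: [0.6353, -0.1198, 0.0866]
orientation: [2.217, 2.222, -0.002]
contact_force: [2.8, -5.5, -0.8]
grip_width: 0.0235
gripper_force: 22.9
```

Emit:
play_rows:
  targets: "0.6 0.0015 0.004 0 0;0.6 0.003 0.008 0 0;0.6 0.0045 0.011 0 0;0.6 0.006 0.014 0 0;0.6 0.006 0.016 0 0;0.6 0.006 0.016 0 0"

```text
clock: 8.88
tcp_pos: [0.645, -0.1159, 0.0865]
orientation: [-2.22, -2.217, 0.011]
contact_force: [-9.5, -5.7, 6.6]
grip_width: 0.0231
gripper_force: 24.4
```

Emit:
play_rows:
  targets: "0.6 0.001 0.002 0 0;0.6 0.001 0.002 0 0"

```text
clock: 9.05
tcp_pos: [0.645, -0.1159, 0.0864]
orientation: [-2.22, -2.214, 0.015]
contact_force: [-15.1, -6.9, 10.0]
grip_width: 0.0232
gripper_force: 26.0
```

```bash
python3 - <<'E'
from go import *
st()
t=r.grab_frame('top');s=r.grab_frame('scene')
cv2.imwrite('pics/c3.png',np.hstack([cv2.resize(t[90:290,220:440],None,fx=1.8*1,fy=1.8*1,interpolation=2),cv2.resize(s[90:290,200:420],None,fx=1.8,fy=1.8,interpolation=2)])[:,:,::-1])
E
```

```text
9.05 [ 0.645  -0.1159  0.0864] ax [[0.002, 1.0], [1.0, -0.002]] F [-15.1  -6.9  10. ] w 0.0232 26.0 j [-0.2   0.64  0.39  1.73 -0.31  0.85  0.33]
```

View pics/c3.png

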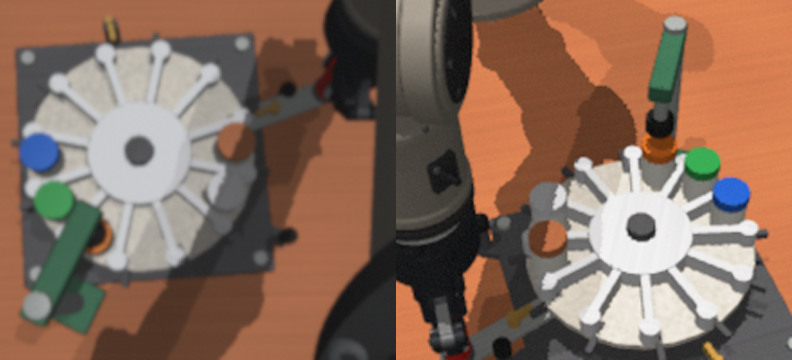

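The orange jar now stands directly under the black foot (scene crop (660,145) beneath foot (659,123); top crop (97,238)). Returning to rest.

Emit:
play_rows:
  targets: "0.6 -0.0075 -0.02 0 0;0.6 -0.012 -0.04 0 0;0.6 -0.015 -0.06 0 0;0.6 -0.016 -0.08 0 0;0.6 -0.0145 -0.1 0 0;0.6 -0.0115 -0.12 0 0;0.6 -0.006 -0.14 0 0;0.6 -0.006 -0.14 0 0"

```text
clock: 9.82
tcp_pos: [0.5069, -0.1173, 0.087]
orientation: [-2.219, -2.219, 0.002]
contact_force: [-2.7, -3.1, -2.2]
grip_width: 0.0231
gripper_force: 23.0
```

Emit:
play_rows:
  targets: "0.6 0.003 -0.006 0 0;0.6 0.005 -0.012 0 0;0.6 0.0065 -0.015 0 0;0.6 0.008 -0.018 0 0;0.6 0.008 -0.019 0 0;0.6 0.008 -0.019 0 0"

```text
clock: 10.32
tcp_pos: [0.4967, -0.1125, 0.0874]
orientation: [2.214, 2.214, 0.005]
contact_force: [17.3, -11.0, -22.1]
grip_width: 0.0232
gripper_force: 23.0
```

Emit:
play_rows:
  targets: "0.2 0 0.001 0 0;-0.3 0 0.002 0 0;-1 0 0.003 0 0;-1 0 0.004 0 0;-1 0 0.004 0 0;-1 0 0.004 0 0;-1 0 0.004 0 0"

```text
clock: 10.9
tcp_pos: [0.4954, -0.1101, 0.0873]
orientation: [-2.221, -2.221, -0.0]
contact_force: [-0.0, 0.4, -0.2]
grip_width: 0.0852
gripper_force: 0.0
```

Emit:
play_rows:
  targets: "-1 0 0 -0.02 0;-1 0 0 -0.04 0;-1 0 0 -0.07 0;-1 0 0 -0.1 0;-1 -0.02 0 -0.13 0;-1 -0.05 0 -0.15 0;-1 -0.08 0 -0.16 0;-1 -0.08 0 -0.16 0"

```text
clock: 11.57
tcp_pos: [0.4959, -0.1971, 0.2507]
orientation: [2.225, 2.208, 0.002]
contact_force: [0.3, -0.1, 1.0]
grip_width: 0.0855
gripper_force: 0.0
```

```bash
python3 - <<'E'
from go import *
st()
W=r.camera_info('wrist');f=r.grab_frame('wrist');s=r.grab_frame('scene')
A=np.array([.5735,.072])
for b in blobs(f,(0,150,50),(5,255,255))[0]: print(b[0],list(map(int,b[1])),onz(W,b[0],.105))
cv2.imwrite('pics/c4.png',np.hstack([cv2.resize(f[0:300,100:500],(400,300)),cv2.resize(s[90:290,200:420],None,fx=1.5,fy=1.5)])[:,:,::-1])
E
```

```text
11.57 [ 0.4959 -0.1971  0.2507] ax [[0.007, 1.0], [1.0, -0.007]] F [ 0.3 -0.1  1. ] w 0.0855 0.0 j [-0.2   0.24  0.54  1.9  -0.14  1.03  0.4 ]
[314.5  97. ] [302, 84, 26, 27, 555] [ 0.49739383 -0.11074072  0.105     ]
```

View pics/c4.png

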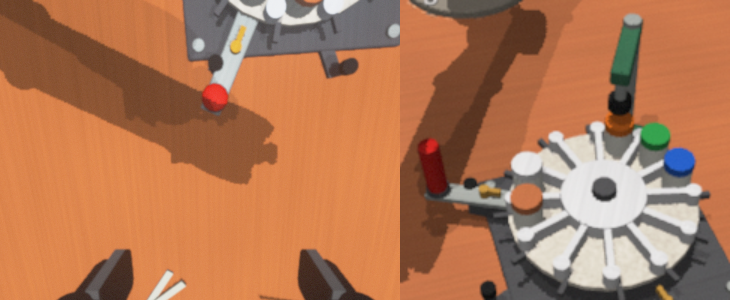

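The lever rests against its stop post (wrist crop: lever touching the post at (215,62)). The orange jar is under the foot (scene crop (620,123)), and the gripper is clear of everything.

```bash
python3 -c "
from bench import r
print(r.hand_in())"
```

```text
the job is handed in; nothing more can be done
None
```

The job is handed in: after two full strokes the orange-lidded jar stands under the lid press, untouched by the arm, and the lever is back at its rest stop and released, at about 11.6 s of the 58 s allowed.

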